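# Clamp the extractor's blanked stubs

### The arm

A 6-joint arm with a two-finger parallel gripper is mounted at the origin on the work surface; the furniture and walls round the work are solid. World frame = base frame: x ahead of the robot, y to its left, z up, the work surface at z = 0. Lengths are in m, angles in rad, forces in N, time in s.
With the tool pointing down it reaches from about 0.275 to 0.75 m from the base axis. Payload 10.2 kg.
Tool frame: the origin (TCP) lies at the very end of the fingers, on their centre line; the grasp point (between the pads) lies 19 mm behind it; z points along the fingers, y is the line along which they close (so a half turn about z gives the same grasp; the last joint's range is limited). The gripper opens to 85 mm and grips with 20 to 120 N. Pads are 22 mm wide; open, the fingers measure 114 mm over their backs; the gripper's body (76 mm by 85 mm) begins 54 mm behind the grasp point. The pads swing forward as they close: fully open they stand 13 mm farther back than shut.
Start: joints at [1.083, 0.313, 1.498, -0, 1.331, -0.223], TCP at [0.137, 0.507, 0.231] pointing down, gripper open.
Joint ranges: [-2.94, 2.94], [-0.97, 2.17], [0.19, 2.56], [-1.23, 4.37], [0.02, 3.11], [-2.88, 2.88]. Speed limits (rad/s): [2.39, 2.39, 3.01, 3.14, 3.14, 3.14].

### API

Orientations are given as a unit quaternion [x, y, z, w].
In Python, from bench import env gives the robot as it stands. The module is installed in compiled form; this text tells all that it offers. Calls block until the motion is done:
- env.reach(position, orientation): joint-space move of the TCP to a pose.
- env.servo_line(position, rot=None, feed=0.15, until_force=None): straight line of the TCP; rot=None keeps the orientation; feed is the mean speed in m/s. With until_force (N) it stops when the force on the tool has changed by that much, and returns True; else False.
- env.set_joints(angles): joint-space move.
- env.command_gripper(opening, grasp_force=None): finger opening in m; grasp_force is the grip in N (None keeps the last); returns when the fingers have stopped.
- env.sleep(seconds).
- env.inverse_kinematics(position, orientation): joint angles nearest the present ones, or None.
- env.read_camera(name): name is "scene" or "top"; returns a dict with "color" (384x512x3 uint8, blue, green, red), "mtx" (3x3 intrinsics, pixels), "dist_coeffs" ([k1, k2, p1, p2, k3] as OpenCV has them; the pictures are not rectified), "R" (3x3) and "t" (3): a world point X has camera coordinates R X + t. Camera axes: x right, y down, z forward; pixel columns grow to the right and rows downward; lengths in m; the calibration is good to about 2 mm. A picture is of the moment at which its call begins. There is no depth.
A pose or a line that the arm cannot do raises env.PlanningError and nothing moves.
- env.hand_in(): hands the job in; it is judged then, once.
Trained networks look in a picture, given as the dict that the camera call returned (one of the last four; its "shot" number tells which), for a name from the list of things; names that differ only in an ending like _2 or _b are one class to them, and where a whole thing is asked for, a point or a joint stands for the part that bears it (a point fixed in the world has none). Each returns a list of dicts, best first, with "confidence" (0 to 1); they miss things now and then, are a little off and sometimes report something else, mostly with a low value. They report only what shows in the picture. A call takes as long as a camera call. They do not tell look-alikes from the thing itself.
- env.silhouettes(thing, picture): "pixels" (384x512 bool, what is visible of it) and "rect" ([left, top, right, bottom] in pixels, round what is visible of it).
- env.pinpoint(thing, picture): "at" ([column, row] in pixels: a listed point, or the origin of a listed thing).
Readings, each from a call of its own:
- env.read_time_s(): time.
- env.read_qpos(): joint angles.
- env.read_joint_vel(): joint speeds.
- env.read_tau(): joint torques, N m.
- env.read_tool_pos(): TCP position.
- env.read_eef_rot(): TCP orientation.
- env.read_ft_force(): force on the tool from outside, world axes, zero at the start.
- env.read_torque(): the same for the moment, N m.
- env.read_grip_width(): finger opening in m.
- env.read_grasp_force(): force on a finger pad.
Only numpy, scipy, OpenCV 4.12 (cv2) and the standard library are available. Lean on these libraries where they do the work, as an engineer would, in place of code of your own. Each camera call takes 0.05 s, during which the arm holds its last target. There are 200 camera calls.

### The job

Clamp the blanking caps on the fume extractor's unused stubs: set the sanding block aside, flat on the table and clear of the drawer's way, then pull the parts drawer out to its stop. Use all the hose clamps you find in it: slide each over the rubber cap of a different stub, up to the cap's collar, and turn its key clockwise until it stops, snug. Finally push the drawer fully shut, without disturbing the jar and the ink bottle.

Things in the scene. Friction and masses are not known exactly. Their poses are not given: they have to be found in the camera images.
- extractor: fume extractor: grey steel box 100 mm deep, 300 wide, 113 high, fixed on the table, louvres on its lid. Origin: middle of the front face's bottom edge; +x runs into the box, z up. Three barbed metal stubs, 50 mm across, 66 mm long, stick out of the front along -x, level, 85 mm above the table, at y = -95, 0, +95 mm
- drawer (a joint): slide of the drawer of the small grey parts drawer unit, m: 0 shut, grows as it is pulled out to the unit's front (-x) side, 0.135 at its stop; friction 1.5 N, stays where it is left
- drawer_handle (a point): middle of the drawer's bar handle: level bar 10 mm thick, 92 mm long (along y), 40 mm in front of the drawer's face, 114 mm above the table, on posts at y = -36 and +36 mm. x points from the handle into the unit, z up; moves with the drawer
- drawer_unit: fixed steel drawer unit 170 deep x 128 wide x 128 mm high. Origin: centre of its underside; front at -x. In the drawer two or three hose clamps stand on edge, 32 mm apart, one behind the other, in plywood ribs 34 mm high (1.5 mm play). With the drawer fully out they lift straight out; the rear one is then 40 mm in front of the unit's roof. The drawer's front is 127 mm high
- drawer_way (a point): point on the table in the middle of the strip that the drawer and its handle sweep (130 mm wide along the unit's y, 92 mm either way along its x); x, y axes as the unit
- sanding_block: pine sanding block 57 x 112 x 34 mm (x, y, z), 0.1 kg, lying flat in front of the drawer. Origin: centre of its underside. A knock may shift it
- varnish: bystander: brown varnish jar 52 mm wide, 73 mm high, left of the extractor. Origin: centre of its underside
- ink_bottle: bystander: black ink bottle 42 mm wide, 60 mm high, left of the extractor. Origin: centre of its underside
- seat_a (a point): band seat on the rubber cap over the right (-y) stub. Cap: smooth black cup 56 mm across, closed outer end 31 mm from here along -x, edge rounded; a 71 mm collar at its inner end stops the band; on the collar a lug each side (y 32 to 50 mm, top 18 mm below the axis) keeps a slack clamp's housing from sagging. Point on the axis where the band's centre lies 3 mm short of the collar. x: along the stub into the box, z up
- seat_b (a point): band seat on the rubber cap over the middle stub. Cap: smooth black cup 56 mm across, closed outer end 31 mm from here along -x, edge rounded; a 71 mm collar at its inner end stops the band; on the collar a lug each side (y 32 to 50 mm, top 18 mm below the axis) keeps a slack clamp's housing from sagging. Point on the axis where the band's centre lies 3 mm short of the collar. x: along the stub into the box, z up
- seat_c (a point): band seat on the rubber cap over the left (+y) stub. Cap: smooth black cup 56 mm across, closed outer end 31 mm from here along -x, edge rounded; a 71 mm collar at its inner end stops the band; on the collar a lug each side (y 32 to 50 mm, top 18 mm below the axis) keeps a slack clamp's housing from sagging. Point on the axis where the band's centre lies 3 mm short of the collar. x: along the stub into the box, z up
- clamp_a: worm-drive hose clamp, 0.1 kg: steel band 14 mm wide, slack inner diameter 61 mm, outside 65 (67 at corners). Origin: centre of the band; x: band's axis (either end may go on first); z up in the rack. Screw housing outside the band at -y; the screw stands along z at y = -39.5 mm, black wing key on top. Housing's bottom 14 mm below the centre. Slack on a cap, it may sag a little
- clamp_a_key (a point): middle of that clamp's wing key, on the screw's axis, 49 mm above the band's centre; turns with the screw, z up. Wing 30 mm wide, 10 thick, 26 high (36 to 62 mm above the band's centre; band top at 34). Its wide direction is 0.2 rad anticlockwise (from above) of this frame's x
- clamp_a_screw (a joint): that clamp's screw, rad: 0 slack, grows as the key turns clockwise seen from above, stop at 3.7; friction 0.12 N m, stays put, so the clamp can be carried and steered by its key. Band closes 1.8 mm per rad: meets the cap at about 2.9, snug from 3.2 (let go at the stop, it may spring back 0.2). Closing draws the clamp up to 2.5 mm towards its +y side
- clamp_b: worm-drive hose clamp, 0.1 kg: steel band 14 mm wide, slack inner diameter 61 mm, outside 65 (67 at corners). Origin: centre of the band; x: band's axis (either end may go on first); z up in the rack. Screw housing outside the band at -y; the screw stands along z at y = -39.5 mm, black wing key on top. Housing's bottom 14 mm below the centre. Slack on a cap, it may sag a little
- clamp_b_key (a point): middle of that clamp's wing key, on the screw's axis, 49 mm above the band's centre; turns with the screw, z up. Wing 30 mm wide, 10 thick, 26 high (36 to 62 mm above the band's centre; band top at 34). Its wide direction is 0.2 rad anticlockwise (from above) of this frame's x
- clamp_b_screw (a joint): that clamp's screw, rad: 0 slack, grows as the key turns clockwise seen from above, stop at 3.7; friction 0.12 N m, stays put, so the clamp can be carried and steered by its key. Band closes 1.8 mm per rad: meets the cap at about 2.9, snug from 3.2 (let go at the stop, it may spring back 0.2). Closing draws the clamp up to 2.5 mm towards its +y side
- clamp_c: worm-drive hose clamp, 0.1 kg: steel band 14 mm wide, slack inner diameter 61 mm, outside 65 (67 at corners). Origin: centre of the band; x: band's axis (either end may go on first); z up in the rack. Screw housing outside the band at -y; the screw stands along z at y = -39.5 mm, black wing key on top. Housing's bottom 14 mm below the centre. Slack on a cap, it may sag a little
- clamp_c_key (a point): middle of that clamp's wing key, on the screw's axis, 49 mm above the band's centre; turns with the screw, z up. Wing 30 mm wide, 10 thick, 26 high (36 to 62 mm above the band's centre; band top at 34). Its wide direction is 0.2 rad anticlockwise (from above) of this frame's x
- clamp_c_screw (a joint): that clamp's screw, rad: 0 slack, grows as the key turns clockwise seen from above, stop at 3.7; friction 0.12 N m, stays put, so the clamp can be carried and steered by its key. Band closes 1.8 mm per rad: meets the cap at about 2.9, snug from 3.2 (let go at the stop, it may spring back 0.2). Closing draws the clamp up to 2.5 mm towards its +y side
Not all that is in view belongs to the job. There is more than one size of the sanding_block; the one meant has the size given above.

How it is judged:
On the way, in this order (a step that is already met when the one before it is completed fails the run):
1. the sanding block lies clear of the drawer's way while the drawer is still shut ((y of sanding_block in the frame of drawer_way above 0.09 m or y of sanding_block in the frame of drawer_way below -0.09 m or x of sanding_block in the frame of drawer_way below -0.118 m or x of sanding_block in the frame of drawer_way above 0.25 m) and value of joint drawer below 0.01 m and height (world z) of sanding_block below 0.012 m), for 0.2 s.
2. the drawer is pulled out to its stop (value of joint drawer above 0.127 m), for 0.2 s.
At the end, for the whole second after the job is handed in: each clamp is on a cap of its own (band centre within 11 mm of the seat, square within 0.15 rad, screw past 3.2 rad); the drawer is shut within 8 mm; the block lies flat, at rest, out of the drawer's way (centre 90 mm or more to its side, or beyond its end) (((distance between clamp_a and seat_a below 0.011 m and angle between the x axis of clamp_a and the x axis of seat_a, either way round below 0.15 rad and value of joint clamp_a_screw above 3.2 rad) or (distance between clamp_a and seat_b below 0.011 m and angle between the x axis of clamp_a and the x axis of seat_b, either way round below 0.15 rad and value of joint clamp_a_screw above 3.2 rad) or (distance between clamp_a and seat_c below 0.011 m and angle between the x axis of clamp_a and the x axis of seat_c, either way round below 0.15 rad and value of joint clamp_a_screw above 3.2 rad)) and ((distance between clamp_b and seat_a below 0.011 m and angle between the x axis of clamp_b and the x axis of seat_a, either way round below 0.15 rad and value of joint clamp_b_screw above 3.2 rad) or (distance between clamp_b and seat_b below 0.011 m and angle between the x axis of clamp_b and the x axis of seat_b, either way round below 0.15 rad and value of joint clamp_b_screw above 3.2 rad) or (distance between clamp_b and seat_c below 0.011 m and angle between the x axis of clamp_b and the x axis of seat_c, either way round below 0.15 rad and value of joint clamp_b_screw above 3.2 rad)) and ((distance between clamp_c and seat_a below 0.011 m and angle between the x axis of clamp_c and the x axis of seat_a, either way round below 0.15 rad and value of joint clamp_c_screw above 3.2 rad) or (distance between clamp_c and seat_b below 0.011 m and angle between the x axis of clamp_c and the x axis of seat_b, either way round below 0.15 rad and value of joint clamp_c_screw above 3.2 rad) or (distance between clamp_c and seat_c below 0.011 m and angle between the x axis of clamp_c and the x axis of seat_c, either way round below 0.15 rad and value of joint clamp_c_screw above 3.2 rad)) and distance between clamp_a and clamp_b above 0.06 m and distance between each of clamp_a, clamp_b and clamp_c above 0.06 m and (y of sanding_block in the frame of drawer_way above 0.09 m or y of sanding_block in the frame of drawer_way below -0.09 m or x of sanding_block in the frame of drawer_way below -0.118 m or x of sanding_block in the frame of drawer_way above 0.25 m) and height (world z) of sanding_block below 0.012 m and linear speed of sanding_block below 0.03 m/s and value of joint drawer below 0.008 m); the robot touches nothing.
It fails at once if the varnish jar is knocked over or shoved (distance of varnish from where it was at the start of the episode above 0.03 m or angle between varnish's own z axis and vertical above 0.4 rad).
It fails at once if the ink bottle is knocked over or shoved (distance of ink_bottle from where it was at the start of the episode above 0.03 m or angle between ink_bottle's own z axis and vertical above 0.4 rad).
Of clamp_a, clamp_b, clamp_c only 2 to 3 are there at a start; the rules pass over those that are not, and their reading is None.
At some moment in a run one of sanding_block may be knocked a few centimetres aside while the robot is not near it.
It also fails if it takes over 210 s, if anything falls off the work surface, if the arm or the gripper's body presses on something with over 40 N, if the wrist force passes 120 N, or if a joint passes its speed limit or range.

## Working session

There is one attempt and no reset: what is moved stays moved. The work goes in short steps, each a Python script; the robot and the scene stay as the last script left them, time stands still between calls to the robot, and variables do not carry over. Pictures are saved under pics/ and viewed, at most 14 in all, crops included, and the job is handed in when it is done.

```bash
mkdir -p pics
cat > h.py <<'E'
import numpy as np, cv2
from bench import env
from scipy.spatial.transform import Rotation as Rn
def ray(p,px):
    u=cv2.undistortPoints(np.array([[px]],float),np.array(p["mtx"]),np.array(p["dist_coeffs"]))[0,0]
    R=np.array(p["R"]);t=np.array(p["t"]).ravel()
    return -R.T@t, R.T@np.array([u[0],u[1],1.])
def at_z(p,px,z):
    o,d=ray(p,px); return o+d*(z-o[2])/d[2]
def tri(a,b):
    (o1,d1),(o2,d2)=a,b
    A=np.stack([d1,-d2],1); s=np.linalg.lstsq(A,o2-o1,rcond=None)[0]
    x,y=o1+d1*s[0],o2+d2*s[1]; return (x+y)/2,np.linalg.norm(x-y)
def proj(p,X):
    return cv2.projectPoints(np.array(X,float).reshape(-1,1,3),cv2.Rodrigues(np.array(p["R"]))[0],np.array(p["t"],float).ravel(),np.array(p["mtx"]),np.array(p["dist_coeffs"]))[0][:,0]
def down(yaw):  # tool z down; tool y (closing line) at angle yaw from world x... tool x at yaw
    return (Rn.from_euler('z',yaw)*Rn.from_euler('x',np.pi)).as_quat()
E
python3 - <<'E'
from h import *
np.set_printoptions(precision=4,suppress=True)
P={n:env.read_camera(n) for n in("scene","top")}
for n,p in P.items():
    cv2.imwrite(f"pics/{n}0.png",p["color"])
    R=np.array(p["R"]);print(n,-R.T@np.array(p["t"]).ravel(),R[2])
for th in ["extractor","drawer_handle","drawer_unit","drawer_way","sanding_block","varnish","ink_bottle","seat_a","clamp_a","clamp_a_key"]:
    for n,p in P.items():
        try: print(th,n,[(np.round(d["at"],1).tolist(),round(d["confidence"],2)) for d in env.pinpoint(th,p)])
        except Exception as e: print(th,n,e)
E
```

```text
scene [0.9347 0.6923 1.0349] [-0.3534 -0.5485 -0.7578]
top [ 0.3461 -0.0056  1.1995] [ 0.1521  0.0042 -0.9884]
extractor scene [([277.8, 245.7], 0.67)]
extractor top [([203.4, 188.6], 0.95)]
drawer_handle scene [([216.5, 134.6], 0.75), ([313.1, 249.6], 0.51)]
drawer_handle top [([337.6, 195.1], 0.68), ([346.3, 169.4], 0.52), ([201.2, 190.1], 0.21)]
drawer_unit scene [([186.0, 154.7], 0.6), ([310.2, 251.1], 0.34)]
drawer_unit top [([345.5, 167.3], 0.73)]
drawer_way scene []
drawer_way top []
sanding_block scene [([274.5, 181.7], 0.76), ([244.2, 160.1], 0.59)]
sanding_block top [([273.8, 233.3], 0.75), ([309.5, 220.3], 0.7)]
varnish scene [([309.4, 320.8], 0.56)]
varnish top [([133.3, 169.1], 0.73)]
ink_bottle scene [([329.0, 309.2], 0.77)]
ink_bottle top [([134.0, 194.2], 0.56)]
seat_a scene [([290.4, 228.8], 0.95), ([312.4, 250.4], 0.77), ([309.0, 321.0], 0.66)]
seat_a top [([231.9, 194.1], 0.7), ([197.9, 197.2], 0.69), ([169.7, 199.0], 0.55), ([135.3, 168.6], 0.3)]
clamp_a scene [([288.7, 227.9], 0.24)]
clamp_a top []
clamp_a_key scene [([277.9, 247.7], 0.47)]
clamp_a_key top []
```

Run:
```python
import cv2
a=cv2.imread("pics/scene0.png");b=cv2.imread("pics/top0.png")
cv2.imwrite("pics/s_crop.png",cv2.resize(a[90:350,130:400],None,fx=2.2,fy=2.2,interpolation=cv2.INTER_CUBIC))
cv2.imwrite("pics/t_crop.png",cv2.resize(b[120:300,100:400],None,fx=2.6,fy=2.6,interpolation=cv2.INTER_CUBIC))
```

```text
(no output)
```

View pics/s_crop.png

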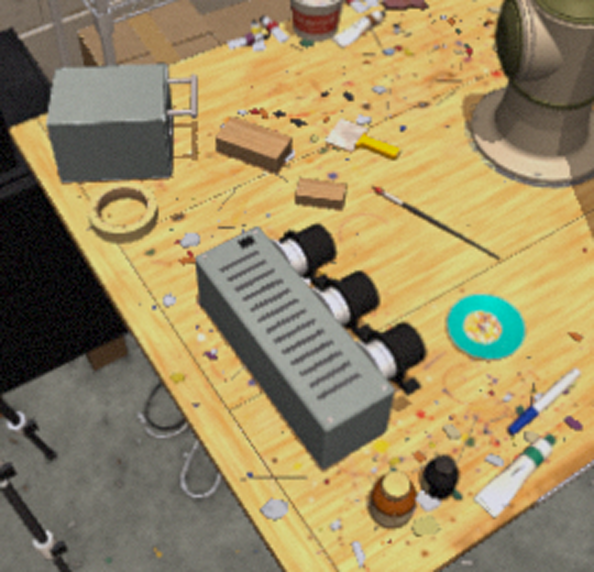

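View pics/t_crop.png

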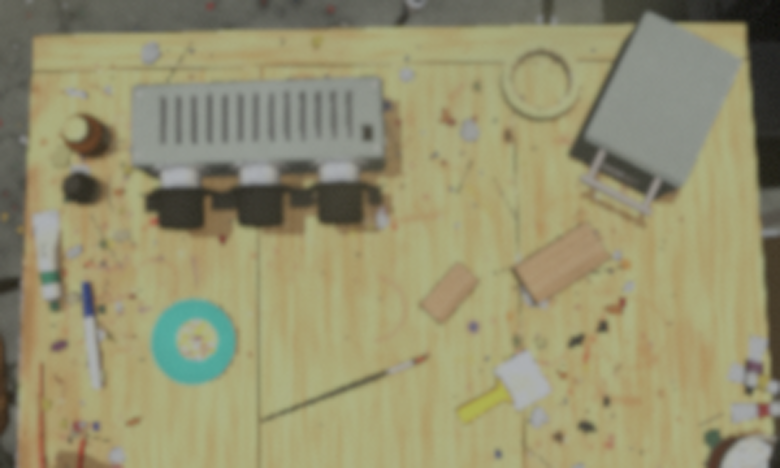

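The top view shows the robot's side at the bottom. Three things could be taken for the block:
- the large pine block at top px (309,220), scene (244,160)
- the small look-alike at top (273,233), scene (274,182)
- the masking-tape ring, which is clearly not a block

The large one, lying in front of the drawer, should be the 57x112 one. The caps are at top (170,199), (198,197) and (232,194), and the drawer handle is at (338,195). Next I fit the poses to the silhouettes.

```bash
cat > fit.py <<'E'
from h import *
from scipy.optimize import minimize
def box(x0,x1,y0,y1,z0,z1): return np.array([[x,y,z] for x in(x0,x1) for y in(y0,y1) for z in(z0,z1)])
def cyl(x0,x1,y,z,r):
    a=np.linspace(0,2*np.pi,24,endpoint=False)
    return np.array([[x,y+r*np.cos(t),z+r*np.sin(t)] for x in(x0,x1) for t in a])
BLOCK=[box(-.0285,.0285,-.056,.056,0,.034)]
SMALL=[box(-.02,.02,-.04,.04,0,.025)]
EXT=[box(0,.1,-.15,.15,0,.113)]
UNIT=[box(-.085,.085,-.064,.064,0,.128)]
def place(parts,q):
    c,s=np.cos(q[2]),np.sin(q[2]);R=np.array([[c,-s,0],[s,c,0],[0,0,1]])
    return [g@R.T+[q[0],q[1],q[3] if len(q)>3 else 0] for g in parts]
def render(p,parts,S=3):
    m=np.zeros((384*S,512*S),np.uint8)
    for g in parts:
        h=cv2.convexHull(((proj(p,g)+.5)*S*16).astype(np.int32)); cv2.fillConvexPoly(m,h,1,shift=4)
    return cv2.resize(m.astype(np.float32),(512,384),interpolation=cv2.INTER_AREA)
def fit(parts,q0,obs):
    obs=[(p,cv2.GaussianBlur(m.astype(np.float32),(0,0),1.2)) for p,m in obs]
    def f(q): return sum(((cv2.GaussianBlur(render(p,place(parts,q)),(0,0),1.2)-m)**2).sum()/m.sum() for p,m in obs)
    q=np.array(q0,float)
    for sc in (.03,.008):
        sim=np.vstack([q]+[q+np.eye(3)[i]*sc*(1,1,6)[i] for i in range(3)])
        r=minimize(f,q,method="Nelder-Mead",options=dict(initial_simplex=sim,xatol=1e-4,fatol=1e-5,maxiter=150)); q=r.x
    return q,r.fun
E
python3 - <<'E'
from fit import *
np.set_printoptions(precision=4,suppress=True)
P={n:env.read_camera(n) for n in("scene","top")}
S={}
for th in["extractor","drawer_unit","sanding_block","varnish","ink_bottle","seat_a"]:
    for n,p in P.items():
        S[th,n]=env.silhouettes(th,p); print(th,n,[(d["rect"],round(d["confidence"],2),int(d["pixels"].sum())) for d in S[th,n]])
pts={"block":((309.5,220.3),.0),"small":((273.8,233.3),0),"ext":((203.4,188.6),0),"unit":((345.5,167.3),0),"handle":((337.6,195.1),.114),"varn":((133.3,169.1),0),"ink":((134,194.2),0),"capA":((231.9,194.1),.085),"capB":((197.9,197.2),.085),"capC":((169.7,199),.085)}
for k,(px,z) in pts.items(): print(k,at_z(P["top"],px,z))
for th,par,q0 in[("extractor",EXT,(.55,.12,0)),("drawer_unit",UNIT,(.6,-.22,-.5))]:
    print(th,fit(par,q0,[(P[n],S[th,n][0]["pixels"]) for n in P]),[fit(par,q0,[(P[n],S[th,n][0]["pixels"])]) for n in P])
for i,j in((0,0),(1,1)):
  for par in(BLOCK,SMALL):
    c=at_z(P["top"],np.array(S["sanding_block","top"][j]["rect"]).reshape(2,2).mean(0),.017)
    print("block",j,fit(par,(c[0],c[1],-1.0),[(P["top"],S["sanding_block","top"][j]["pixels"])]))
np.savez("masks.npz",**{a+"-"+b:np.array([d["pixels"] for d in v]) for (a,b),v in S.items()})
c=P["top"]["color"][195:250,255:330];cv2.imwrite("pics/blk.png",cv2.resize(c,None,fx=7,fy=7,interpolation=cv2.INTER_CUBIC))
E
```

```text
extractor scene [([220.8, 193.5, 306.1, 301.5], 0.63, 5329)]
extractor top [([150.0, 150.6, 250.8, 193.4], 0.82, 3744)]
drawer_unit scene [([153.4, 117.2, 220.3, 171.8], 0.66, 2891)]
drawer_unit top [([317.0, 125.4, 385.3, 200.1], 0.67, 2965)]
sanding_block scene [([226.9, 143.5, 262.2, 167.9], 0.97, 557), ([264.1, 173.9, 289.2, 187.9], 0.69, 289), ([298.4, 238.4, 324.0, 270.1], 0.59, 398)]
sanding_block top [([293.4, 202.6, 334.4, 241.4], 0.71, 646), ([261.6, 218.1, 280.3, 245.2], 0.61, 271)]
varnish scene [([296.5, 303.1, 320.9, 329.0], 0.76, 441), ([205.4, 124.6, 222.1, 166.1], 0.61, 335)]
varnish top [([123.1, 163.0, 142.9, 184.2], 0.75, 244)]
ink_bottle scene [([321.2, 296.8, 340.5, 319.4], 0.62, 301)]
ink_bottle top [([126.1, 185.8, 136.1, 199.1], 0.57, 148), ([317.9, 177.4, 360.6, 202.8], 0.35, 595)]
seat_a scene [([294.4, 237.1, 324.1, 269.8], 0.91, 436), ([278.6, 215.1, 305.3, 242.6], 0.82, 391), ([259.8, 194.4, 279.1, 219.1], 0.62, 292)]
seat_a top [([185.4, 195.4, 215.2, 205.3], 0.88, 340), ([217.2, 193.2, 245.4, 206.2], 0.64, 343), ([154.8, 195.7, 184.6, 207.9], 0.59, 390
[... 350 characters left out ...]
4(0.05618062987923622)) [(array([0.5317, 0.1522, 0.0241]), np.float64(0.04171060770750046)), (array([0.5352, 0.156 , 0.0156]), np.float64(0.008770947344601154))]
drawer_unit (array([ 0.6027, -0.322 , -0.507 ]), np.float64(0.059550121426582336)) [(array([ 0.6007, -0.3258, -0.507 ]), np.float64(0.02849595993757248)), (array([ 0.6041, -0.3215, -0.5023]), np.float64(0.02544068545103073))]
block 0 (array([ 0.4217, -0.2088,  0.5564]), np.float64(0.0037984896916896105))
block 0 (array([ 0.4207, -0.2089,  0.597 ]), np.float64(0.29151010513305664))
block 1 (array([ 0.393 , -0.073 , -2.3229]), np.float64(0.9543522596359253))
block 1 (array([ 0.3886, -0.0709, -2.3155]), np.float64(0.03769005462527275))
```

View pics/blk.png

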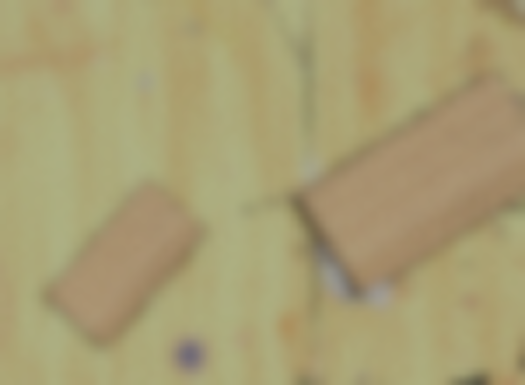

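The crop shows the large block (right) at about twice the small one's size. The model fit agrees: residual 0.004 for 57x112, at (0.422, -0.209), yaw 0.556. Now I move it to the unit's -y side.

```bash
cat >> h.py <<'E'
U=np.array([.6038,-.3217]); UY=-.505
def uw(x,y): # unit frame -> world xy
    c,s=np.cos(UY),np.sin(UY); return U+np.array([c*x-s*y,s*x+c*y])
def q6(pos,yaw):
    j=env.inverse_kinematics(list(pos),down(yaw).tolist()); return None if j is None else j[5]
E
python3 - <<'E'
from fit import *
np.set_printoptions(precision=3,suppress=True)
b=np.array([.4217,-.2088]);byaw=.5564
dst=uw(-.177,-.15);dyaw=UY+np.pi/2
for y in(byaw+np.pi/2,byaw-np.pi/2): print(y,env.inverse_kinematics([*b,.15],down(y).tolist()), env.inverse_kinematics([*dst,.15],down(y+dyaw-byaw).tolist()))
o=-np.pi/2
print(q6([*b,.15],byaw+o))
env.command_gripper(.085)
env.reach([*b,.15],down(byaw+o).tolist())
print(env.servo_line([*b,.012],feed=.12,until_force=10))
env.command_gripper(.03,grasp_force=30);print(env.read_grip_width())
env.servo_line([*b,.06])
env.reach([*dst,.06],down(dyaw+o).tolist())
print(env.servo_line([*dst,.0135],feed=.05,until_force=6),env.read_tool_pos())
env.command_gripper(.085)
env.servo_line([*dst,.15])
# position ready for handle
h=uw(-.085-.04,0);print("handle pred",h)
pre=uw(-.16,0)
print([env.inverse_kinematics([*h,.25],down(UY+a).tolist()) for a in(0,np.pi)])
env.reach([.42,.0,.4],down(UY).tolist())
P={n:env.read_camera(n) for n in("scene","top")}
for n,p in P.items():
    print(n,[(np.round(d["at"],1).tolist(),round(d["confidence"],2)) for d in env.pinpoint("drawer_handle",p)], proj(p,[[*h,.114]]))
    cv2.imwrite(f"pics/{n}1.png",p["color"])
for d in env.silhouettes("sanding_block",P["top"]): print(fit(BLOCK,(*dst,dyaw),[(P["top"],d["pixels"])]))
print(dst,dyaw,env.read_time_s())
cv2.imwrite("pics/h1.png",cv2.resize(P["top"]["color"][110:270,240:420],None,fx=4,fy=3.7,interpolation=cv2.INTER_CUBIC))
E
```

```text
2.1271963267948966 [-0.709  0.28   1.77   0.     1.092 -1.266] [-0.996  0.393  1.609  0.     1.14  -2.062]
-1.0143963267948966 [-0.709  0.28   1.77  -0.     1.092  1.876] [-0.996  0.393  1.609 -0.     1.14   1.079]
1.8757022485130657
False
0.05450913881195658
False [ 0.376 -0.368  0.014]
handle pred [ 0.494 -0.261]
[array([-0.696,  0.376,  1.36 , -0.   ,  1.405,  1.38 ]), array([-0.696,  0.376,  1.36 ,  0.   ,  1.405, -1.761])]
scene [([216.5, 133.5], 0.76)] [[216.717 133.518]]
top [([337.2, 194.5], 0.93)] [[336.52  193.653]]
(array([ 0.376, -0.365,  1.073]), np.float64(0.019496094435453415))
[ 0.376 -0.367] 1.0657963267948967 12.1417
```

View pics/h1.png

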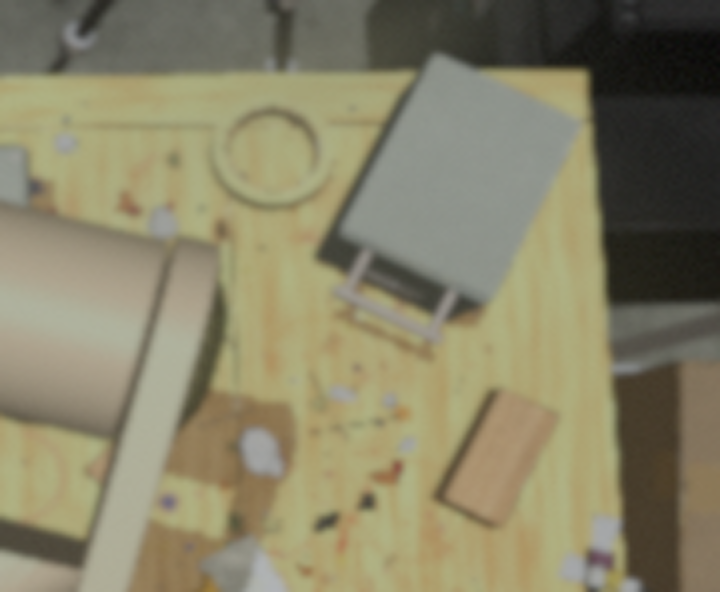

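Run:
```python
from fit import *
np.set_printoptions(precision=3,suppress=True)
y=UY+np.pi/2
h=uw(-.126,0);e=uw(-.126-.142,0)
env.command_gripper(.026)
env.reach([*h,.2],down(y).tolist())
print(env.servo_line([*h,.095],feed=.08,until_force=8),env.read_tool_pos())
env.command_gripper(.0,grasp_force=40);print(env.read_grip_width(),env.read_ft_force())
p0=env.read_tool_pos()
print(env.servo_line([*e,.095],feed=.08,until_force=14),env.read_ft_force(),np.linalg.norm(np.array(env.read_tool_pos())-p0))
env.sleep(.3)
env.command_gripper(.026)
t=env.read_tool_pos();print(t)
env.servo_line([t[0],t[1],.25],feed=.2)
env.reach([.35,.15,.35],down(y).tolist())
P={n:env.read_camera(n) for n in("scene","top")}
for th in("drawer_handle","clamp_a","clamp_a_key"):
  for n,p in P.items(): print(th,n,[(np.round(d["at"],1).tolist(),round(d["confidence"],2)) for d in env.pinpoint(th,p)])
print("handle exp",[proj(p,[[t[0],t[1],.114]]) for p in P.values()],env.read_time_s())
a=cv2.resize(P["scene"]["color"][90:200,140:290],None,fx=5.3,fy=5.4,interpolation=cv2.INTER_CUBIC)
b=cv2.resize(P["top"]["color"][130:260,270:400],None,fx=4.6,fy=4.6,interpolation=cv2.INTER_CUBIC)
cv2.imwrite("pics/s2.png",a);cv2.imwrite("pics/t2.png",b)
```

```text
False [ 0.494 -0.261  0.095]
0.00838326208789384 [-8.133  4.097  6.367]
True [ 1.293 -0.23   1.986] 0.13497127402263717
[ 0.374 -0.196  0.095]
drawer_handle scene [([256.9, 130.1], 0.65)]
drawer_handle top [([314.9, 234.6], 0.85)]
clamp_a scene [([218.9, 146.9], 0.75), ([234.9, 149.0], 0.72), ([233.5, 129.1], 0.16)]
clamp_a top [([322.4, 211.1], 0.44)]
clamp_a_key scene [([235.5, 126.3], 0.63), ([218.0, 148.1], 0.53)]
clamp_a_key top [([338.6, 219.8], 0.45)]
handle exp [array([[257.982, 131.781]]), array([[316.578, 234.209]])] 21.0833
```

View pics/s2.png

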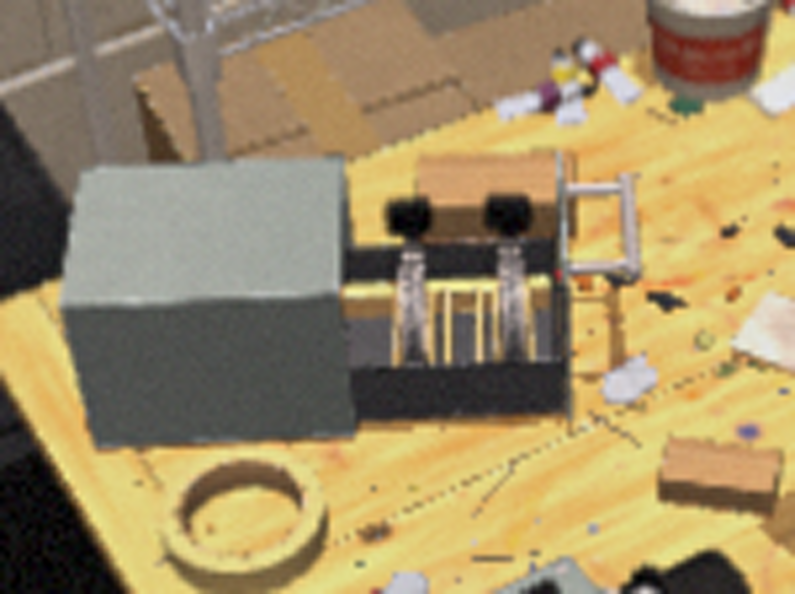

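View pics/t2.png

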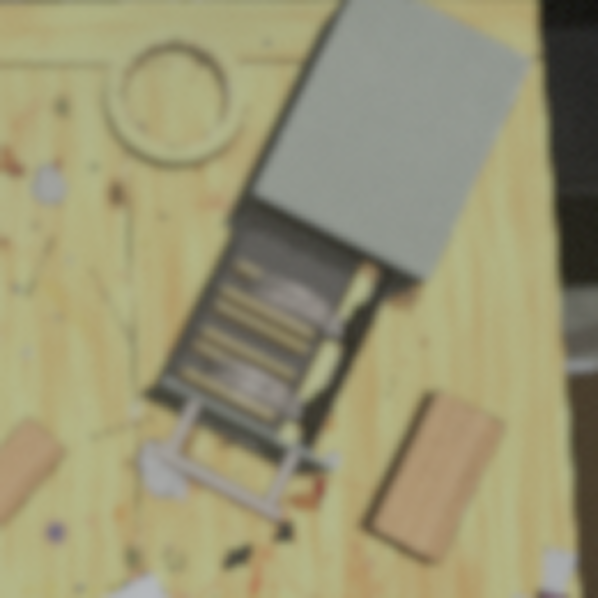

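The scene crop shows two clamps, in the front and rear slots, with the middle slot empty. Both keys are on the unit's -y side, at scene px (217,130) for the rear one and (236,129) for the front. The drawer is out 135 mm. I check the key positions against the rack geometry next.

```bash
cat > refine.py <<'E'
from fit import *
np.set_printoptions(precision=4,suppress=True)
P={n:env.read_camera(n) for n in("scene","top")}
def unit(w): 
    c,s=np.cos(UY),np.sin(UY); d=np.asarray(w)[:2]-U; return np.array([c*d[0]+s*d[1],-s*d[0]+c*d[1]])
for n,xs in(("front",-.189),("rear",-.125)):
    for zc in(.04,.05):
        K=[*uw(xs,-.0395),zc+.049];C=[*uw(xs,0),zc]
        print(n,zc,"key",[proj(p,[K])[0] for p in P.values()],"ctr",[proj(p,[C])[0] for p in P.values()])
# dark blobs in scene: the keys
g=P["scene"]["color"].max(2).astype(int)
m=(g<45).astype(np.uint8);m[:120]=0;m[139:]=0;m[:,:208]=0;m[:,243:]=0
n,l,st,ce=cv2.connectedComponentsWithStats(m)
print([(st[i],ce[i]) for i in range(1,n) if st[i][4]>8])
for n,p in P.items():
    for th in("clamp_a","clamp_a_key"):
        print(th,n,[(np.round(d["at"],1).tolist(),round(d["confidence"],2)) for d in env.pinpoint(th,p)])
        if th=="clamp_a": print([(d["rect"],round(d["confidence"],2)) for d in env.silhouettes(th,p)])
E
python3 refine.py
```

```text
front 0.04 key [array([236.0477, 130.612 ]), array([337.0699, 219.1141])] ctr [array([236.8224, 148.9407]), array([322.5391, 214.4373])]
front 0.05 key [array([235.9394, 128.3909]), array([337.8224, 218.8805])] ctr [array([236.7171, 146.8243]), array([323.1363, 214.1741])]
rear 0.04 key [array([217.3525, 131.3472]), array([346.1076, 200.7242])] ctr [array([218.2475, 149.6892]), array([331.3146, 196.8623])]
rear 0.05 key [array([217.1483, 129.1279]), array([346.9321, 200.3297])] ctr [array([218.0463, 147.5747]), array([331.9802, 196.452 ])]
[(array([232, 127,   8,   7,  46], dtype=int32), array([235.4783, 129.5435])), (array([214, 128,   7,   6,  39], dtype=int32), array([217.0513, 130.3077])), (array([229, 136,   4,   3,   9], dtype=int32), array([230.6667, 137.2222]))]
clamp_a scene [([236.2, 146.6], 0.69)]
[([232.1, 128.0, 239.3, 156.3], 0.71), ([212.3, 125.2, 222.4, 157.8], 0.53)]
clamp_a_key scene [([236.8, 125.3], 0.39)]
clamp_a top [([321.9, 212.7], 0.53), ([346.8, 198.2], 0.53), ([333.7, 196.7], 0.5)]
[([325.5, 192.5, 349.1, 204.4], 0.75), ([313.8, 206.3, 342.9, 222.4], 0.49)]
clamp_a_key top [([339.2, 216.9], 0.49)]
```

The predictions match the images to within a pixel, with the clamp centre at z of about 0.045. Next I refine the cap axes from the first pictures, where the arm is out of the way.

```bash
cat > caps.py <<'E'
from fit import *
np.set_printoptions(precision=4,suppress=True)
P={n:env.read_camera(n) for n in("scene","top")}
I={n:cv2.imread(f"pics/{n}0.png") for n in P}
def model(L): 
    out=[]
    for y in(-.095,0,.095):
        out+= [cyl(-.031,.01,y,0,.028),cyl(.01,.01+L,y,0,.0355)]
        out+= [box(.01,.01+L,y+a,y+b,-.018-.008,-.018) for a,b in((.032,.05),(-.05,-.032))]
    return out
roi={"scene":(190,278,255,330),"top":(186,215,150,250)}
obs={}
for n in P:
    g=I[n].max(2).astype(float); r=roi[n]
    m=np.clip((110-g)/60,0,1); k=np.zeros_like(m);k[r[0]:r[1],r[2]:r[3]]=1
    obs[n]=(m*k,k); cv2.imwrite(f"pics/m_{n}.png",(m*k*255).astype(np.uint8))
def f(q,ns):
    e=0
    for n in ns:
        R=cv2.GaussianBlur(render(P[n],place(model(q[3]*.1),[q[0],q[1],q[2],.085])),(0,0),.7 if n=="scene" else 1.2)
        e+=(((R-obs[n][0])*obs[n][1])**2).sum()
    return e
for ns in(("scene",),("top",),("scene","top")):
    q=np.array([.495,.155,.016,.1])
    for sc in(1,.3):
        sim=np.vstack([q]+[q+np.eye(4)[i]*sc*(.01,.01,.04,.05)[i] for i in range(4)])
        r=minimize(f,q,args=(ns,),method="Nelder-Mead",options=dict(initial_simplex=sim,xatol=1e-4,maxiter=200));q=r.x
    print(ns,q,r.fun)
a=[]
for n in P:
    r=roi[n];ov=I[n].copy();R=render(P[n],place(model(q[3]*.1),[q[0],q[1],q[2],.085]))>.5
    c=cv2.findContours(R.astype(np.uint8),cv2.RETR_EXTERNAL,cv2.CHAIN_APPROX_NONE)[0];cv2.drawContours(ov,c,-1,(0,0,255),1)
    a.append(cv2.resize(np.hstack([I[n][r[0]:r[1],r[2]:r[3]],ov[r[0]:r[1],r[2]:r[3]]]),(780,290 if n=="top" else 300),interpolation=cv2.INTER_CUBIC))
cv2.imwrite("pics/ov.png",np.vstack(a))
E
python3 caps.py
```

```text
('scene',) [ 0.4979  0.1545  0.005  -0.0644] 564.7422960294058
('top',) [ 0.4997  0.156   0.0154 -0.1179] 79.55897277297446
('scene', 'top') [ 0.4989  0.1551  0.0113 -0.0721] 664.6732511751856
```

View pics/ov.png

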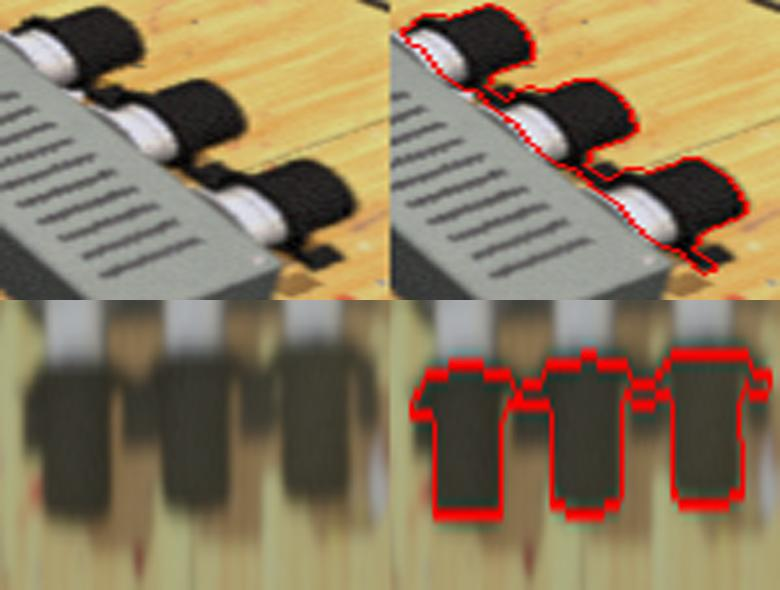

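The contours trace the caps well, but the lugs reach further forward than I modelled. I refit with that fixed.

```bash
sed -i 's/cyl(.01,.01+L,y,0,.0355)/cyl(.01,.014,y,0,.0355)/; s/box(.01,.01+L,y+a,y+b,-.018-.008,-.018)/box(.012-abs(L),.012,y+a,y+b,-.025,-.018)/; s/\.016,\.1\])/.016,.15])/' caps.py; python3 caps.py
```

```text
('scene',) [0.4964 0.1551 0.008  0.1653] 579.591084758652
('top',) [0.4977 0.1558 0.0154 0.1496] 99.59461766468576
('scene', 'top') [0.4971 0.1559 0.0087 0.1568] 688.1710059390979
```

```bash
cat >> h.py <<'E'
EY=.013; SB=np.array([.497,.1556]); ZT=.034
def seat(k): return SB+{"a":-.095,"b":0,"c":.095}[k]*np.array([-np.sin(EY),np.cos(EY)])
TY=EY+.2+np.pi
def tcp(k,ax,dy=0,dz=0): # clamp centre at ax along cap axis from seat (neg = in front)
    c,s=np.cos(EY),np.sin(EY); x,y=ax,-.0395+dy
    return [*(seat(k)+np.array([c*x-s*y,s*x+c*y])),.085+ZT+dz]
def pick(xs):
    k=uw(xs,-.0395);y=UY+.2+np.pi
    env.command_gripper(.024)
    env.reach([*k,.20],down(y).tolist())
    r=env.servo_line([*k,.045+ZT],feed=.06,until_force=5)
    print("descend stopped",r,env.read_tool_pos())
    env.command_gripper(0,grasp_force=70);print("width",env.read_grip_width(),"force",env.read_ft_force())
    env.servo_line([*k,.225],feed=.08);print("lifted",env.read_grip_width(),env.read_ft_force())
def pre(k):
    p=tcp(k,-.066);env.reach([p[0],p[1],.225],down(TY).tolist());env.servo_line(p,feed=.12);print("q",np.round(env.read_qpos(),2),env.read_tool_pos())
def ring(k,ax,dz=0):
    c,s=np.cos(EY),np.sin(EY);a=np.linspace(0,2*np.pi,40);o=[]
    for x in(ax-.007,ax+.007): o.append(np.stack([seat(k)[0]+c*x-s*.0325*np.cos(a),seat(k)[1]+s*x+c*.0325*np.cos(a),.085+dz+.0325*np.sin(a)],1))
    return o
def show(k,ax,name,draw=True,z=7):
    A=[]
    for n in("scene","top"):
        p=env.read_camera(n);im=p["color"].copy();c=proj(p,[[*seat(k),.085]])[0].astype(int)
        w=28; x0,y0=c[0]-w,c[1]-w
        cr=cv2.resize(im[y0:y0+2*w,x0:x0+2*w],None,fx=z,fy=z,interpolation=cv2.INTER_CUBIC)
        if draw:
            for r in ring(k,ax): cv2.polylines(cr,[(((proj(p,r)-[x0,y0])+.5)*z).astype(np.int32)],True,(0,0,255),1)
        A.append(cr)
    cv2.imwrite(name,np.hstack(A))
E
python3 - <<'E'
from h import *
pick(-.189); pre("c"); show("c",-.066,"pics/c_pre.png"); print(env.read_time_s())
E
```

```text
descend stopped False [ 0.41935881 -0.26491317  0.07917897]
width 0.009211014842898964 force [ 0.81189803 -2.09899497  0.68882169]
lifted 0.009267639740584659 [-1.26268153  0.14670215 -1.37758505]
q [ 0.21  0.34  1.78  0.    1.02 -1.57] [0.43071331 0.21027007 0.11962822]
31.45
```

View pics/c_pre.png

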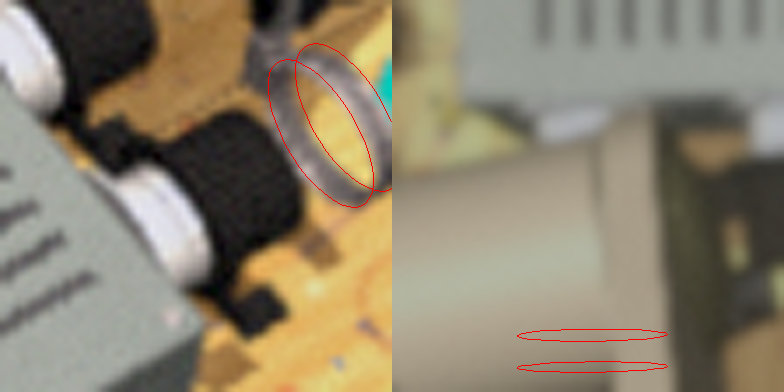

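The picture shows the clamp held square in front of cap C. The predicted ring overlays it to under a pixel, with the band centre near crop px (325,130). I insert it now.

```bash
cat >> h.py <<'E'
def insert(k,dz=0,F=3.5):
    for ax in(-.02,.006):
        r=env.servo_line(tcp(k,ax,dz=dz),feed=.03,until_force=F)
        t=np.array(env.read_tool_pos());d=t-np.array(tcp(k,0,dz=dz))
        print("to",ax,"stopped",r,"axial now",round(d[:2]@[np.cos(EY),np.sin(EY)],4),env.read_ft_force())
        if r: break
E
python3 - <<'E'
from h import *
insert("c"); show("c",0,"pics/c_in.png"); print(env.read_time_s())
E
```

```text
to -0.02 stopped False axial now -0.0201 [ 0.01847834  0.31079861 -1.26192781]
to 0.006 stopped True axial now -0.0024 [-0.290502   -0.31409628 -1.246661  ]
33.85
```

View pics/c_in.png

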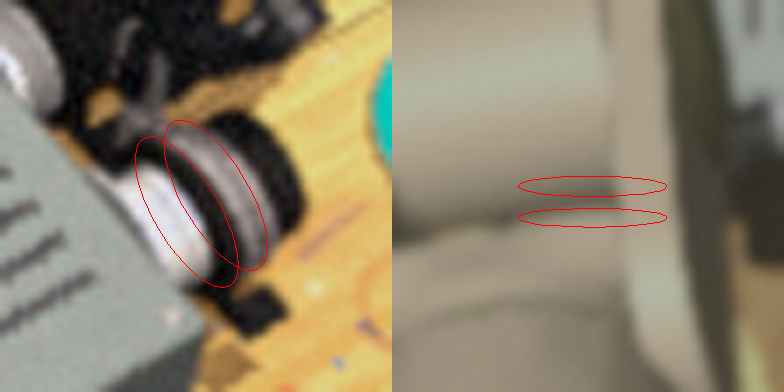

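Run:
```python
from h import *
k="c";z=13
p=env.read_camera("scene");im=p["color"];c=proj(p,[[*seat(k),.085]])[0].astype(int)
x0,y0=c[0]-20,c[1]-26
cr=cv2.resize(im[y0:y0+44,x0:x0+60],None,fx=z,fy=z,interpolation=cv2.INTER_CUBIC)
cr=np.clip(cr.astype(float)*1.8,0,255).astype(np.uint8)
for r in ring(k,0): cv2.polylines(cr,[(((proj(p,r)-[x0,y0])+.5)*z).astype(np.int32)],True,(0,0,255),1)
# cap closed-end edge and collar front edge
for ax,rad,col in((-.031,.028,(0,255,0)),(.010,.0355,(255,255,0))):
    r=ring(k,ax+.007)[0]; ctr=np.array([*(seat(k)+ax*np.array([np.cos(EY),np.sin(EY)])),.085]); r=ctr+(r-r.mean(0))*0+ (ring(k,ax+.007)[0]-ctr)*(rad/.0325)
    cv2.polylines(cr,[(((proj(p,r)-[x0,y0])+.5)*z).astype(np.int32)],True,col,1)
cv2.imwrite("pics/c_in2.png",cr); print(env.read_ft_force(),env.read_torque(),x0,y0)
```

```text
[ 0.44992557  0.5518742  -1.36512047] [-0.02464747 -0.05232418 -0.00166823] 288 223
```

View pics/c_in2.png

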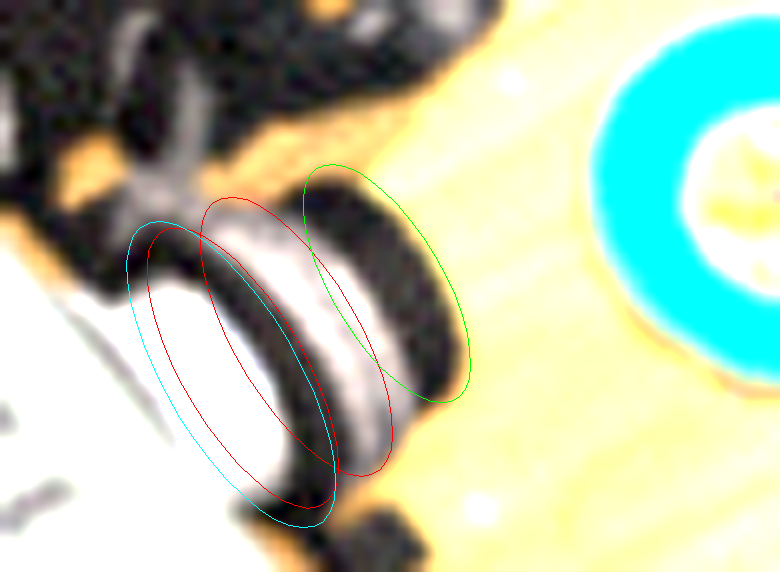

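The view is scene px, magnified 13x. The band is on the cap, with its lit strip at crop x 345-410 on row 400, about 5 mm short of the seat. The wrist force is only the clamp's weight, so I keep pushing gently.

Run:
```python
from h import *
a=np.array([np.cos(EY),np.sin(EY)])
for i in range(5):
    r=env.servo_line(tcp("c",.006),feed=.01,until_force=3)
    t=np.array(env.read_tool_pos());print(r,round((t-np.array(tcp("c",0)))[:2]@a,4),env.read_ft_force(),env.read_torque())
    if not r: break
```

```text
True -0.0022 [ 0.07096572 -1.13377737 -0.82701974] [-0.02955835  0.02200052 -0.02203689]
True -0.0021 [ 0.56126679  1.04015344 -0.97071804] [-0.0467564  -0.00629669 -0.00821551]
True -0.002 [-0.29280252  0.02971226 -0.79637378] [-0.04964107  0.00282058 -0.02579836]
True -0.0019 [ 0.34728683  0.08792431 -1.19606304] [-0.04212169 -0.02421973 -0.01615187]
True -0.0019 [-0.17380058  0.04595084 -0.99821512] [-0.00699782 -0.02949542 -0.045207  ]
```

```bash
cat >> h.py <<'E'
def turn(k,ax,total=3.7,n=10,dz=0,start=0,dymax=.002):
    for i in range(1,n+1):
        a=start+(total-start)*i/n
        p=tcp(k,ax,dy=dymax*min(a/2.9,1),dz=dz)
        env.reach(p,down(TY-a).tolist())
        F=np.array(env.read_ft_force());print(round(a,2),"F",F.round(1),"M",np.array(env.read_torque()).round(2),"w",round(env.read_grip_width(),4))
        if np.linalg.norm(F)>35: print("high force, stop");break
E
python3 - <<'E'
from h import *
a=np.array([np.cos(EY),np.sin(EY)])
ax=(np.array(env.read_tool_pos())-np.array(tcp("c",0)))[:2]@a
turn("c",ax,total=2.2,n=6)
show("c",ax,"pics/c_mid.png",z=7); print(env.read_time_s(),env.read_qpos())
E
```

```text
0.37 F [-2.3 -1.7 -1.2] M [-0.16  0.45  0.05] w 0.0088
0.73 F [-0.4  4.7 -2.6] M [ 0.89 -0.03 -0.08] w 0.0089
1.1 F [ 1.7 11.  -7.4] M [ 2.12 -0.43 -0.07] w 0.0092
1.47 F [ 2.3 15.2 -8.8] M [ 2.83 -0.45 -0.08] w 0.0089
1.83 F [  3.6  18.5 -10.5] M [ 3.37 -0.61 -0.05] w 0.0089
2.2 F [  4.2  19.2 -11.4] M [ 3.49 -0.78 -0.02] w 0.0091
38.4333 [0.19063747 0.45643294 1.60437731 0.00608438 1.07808577 0.60058139]
```

View pics/c_mid.png

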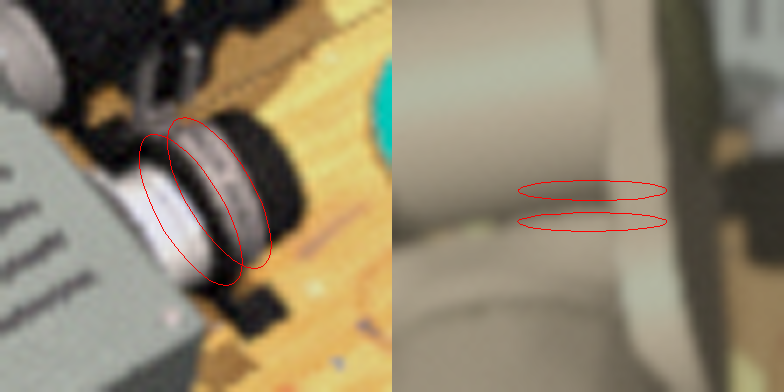

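The band now sits square in front of the collar. The tool feels +y 19 N and -z 11 N, so I follow that compliantly before turning further.

```bash
cat >> h.py <<'E'
def relax(n=6,g=1.2e-4,w=1.2):
    for i in range(n):
        env.sleep(.05);F=np.mean([env.read_ft_force() for _ in range(4)],0)+[0,0,w]
        if np.linalg.norm(F)<3.5: break
        t=np.array(env.read_tool_pos()); env.servo_line((t+np.clip(g*F,-.0012,.0012)).tolist(),feed=.02)
    return F
E
python3 - <<'E'
from h import *
t0=np.array(env.read_tool_pos())
for _ in range(4):
    print(relax(1).round(1),(np.array(env.read_tool_pos())-t0).round(4))
print(np.array(env.read_ft_force()).round(1),np.array(env.read_tool_pos())-np.array(tcp("c",0)))
E
```

```text
[  4.1  18.5 -10.4] [ 0.0004  0.0011 -0.0012]
[-1.7  1.7 -1.7] [ 0.0004  0.0011 -0.0012]
[-1.9  2.5 -0.8] [ 0.0004  0.0011 -0.0012]
[-2.1  2.2  0. ] [ 0.0004  0.0011 -0.0012]
[-2.1  2.2 -1.2] [-0.00122978  0.0052848  -0.00174195]
```

Run:
```python
from h import *
t=np.array(env.read_tool_pos())
r=env.servo_line((t+[.004,0,0]).tolist(),feed=.01,until_force=9)
print(r,np.array(env.read_tool_pos())-t,env.read_ft_force())
print("relax",relax(2))
cur=2.2
for a in(2.5,2.8,3.1,3.4,3.6,3.72):
    p=env.read_tool_pos(); env.reach(list(p),down(TY-a).tolist())
    F=np.array(env.read_ft_force());M=np.array(env.read_torque());F2=relax(2)
    print(a,F.round(1),M.round(2),F2.round(1),(np.array(env.read_tool_pos())-np.array(tcp("c",0))).round(4),env.read_qpos()[5].round(2))
print(env.read_time_s())
```

```text
False [ 4.17377381e-03 -1.92651731e-04  5.13181028e-05] [-0.58040241 -0.62381393 -1.9238072 ]
relax [-0.95233488 -0.69111001  0.54620073]
2.5 [-0.1 -0.4 -1.1] [-0.02 -0.09  0.01] [ 0.   0.6 -0.3] [ 0.0033  0.0051 -0.0015] 0.91
2.8 [ 0.2 -2.6 -0.9] [-0.46 -0.1   0.05] [ 1.1 -2.9 -0.9] [ 0.0034  0.0048 -0.0015] 1.2
3.1 [ 1.1 -6.8 -0.4] [-1.21 -0.2  -0.05] [ 0.1  3.6 -2.2] [ 0.0038  0.0038 -0.0016] 1.51
3.4 [ 0.2 -6.4  0.2] [-1.05  0.05  0.  ] [ 0.7  3.2 -1.3] [ 0.004   0.0026 -0.0016] 1.8
3.6 [-2.5 -5.9 -0.3] [-1.03  0.28  0.02] [ 2.5  2.5 -4.1] [ 0.004   0.0019 -0.0016] 2.0
3.72 [-2.6 -5.   1.7] [-0.85  0.45  0.  ] [ 1.9  2.6 -4.9] [ 0.0038  0.0015 -0.0016] 2.12
44.2167
```

Run:
```python
from h import *
print(env.read_grip_width())
env.command_gripper(.024)
t=env.read_tool_pos(); env.servo_line([t[0],t[1],.24],feed=.15)
env.reach([.35,-.1,.3],down(UY+.2+np.pi).tolist())
show("c",0,"pics/c_done.png",z=7)
for n in("scene","top"):
    p=env.read_camera(n)
    for th in("clamp_a","clamp_a_key"): print(n,th,[(np.round(d["at"],1).tolist(),round(d["confidence"],2)) for d in env.pinpoint(th,p)])
    print("exp seat",proj(p,[[*seat("c"),.085]]),"key",proj(p,[[*tcp("c",0)[:2],.134]]))
print(env.read_time_s())
```

```text
0.00887444264398132
scene clamp_a [([309.8, 250.9], 0.74), ([218.0, 145.4], 0.59)]
scene clamp_a_key [([182.3, 157.3], 0.67), ([303.7, 229.5], 0.62)]
exp seat [[308.11462977 249.63328849]] key [[300.83844221 229.03540657]]
top clamp_a [([334.5, 196.4], 0.7), ([163.8, 195.6], 0.66)]
top clamp_a_key [([176.0, 197.5], 0.53), ([198.8, 196.7], 0.45)]
exp seat [[169.18117103 197.4066851 ]] key [[178.65372166 194.87574178]]
49.2083
```

View pics/c_done.png

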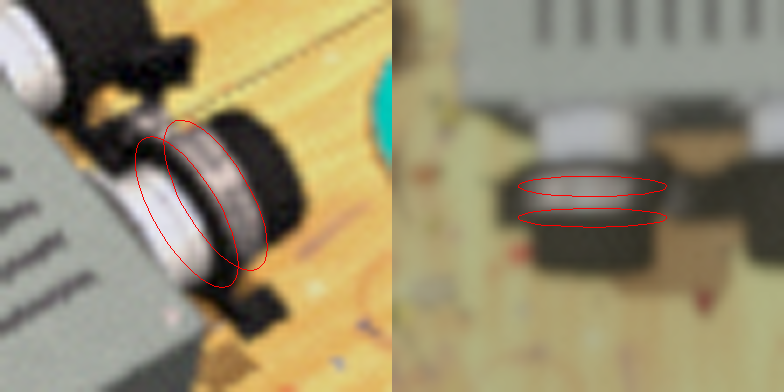

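The top half shows the band square on cap C against the collar, at crop (592,195). It has drawn down to the cap's width and no longer sags. Next the rear clamp goes to cap A.

Run:
```python
from h import *
k="a";dz=-.0012
pick(-.125); pre(k)
insert(k,dz=dz,F=4)
for a in(.3,.6,.9,1.2,1.5,1.8,2.1):
    p=env.read_tool_pos(); env.reach(list(p),down(TY-a).tolist()); F=np.array(env.read_ft_force()); F2=relax(2)
    print(a,F.round(1),F2.round(1),(np.array(env.read_tool_pos())-np.array(tcp(k,0))).round(4))
t=np.array(env.read_tool_pos())
e=t.copy(); e[0]+=.004-(t-np.array(tcp(k,0)))[0]
if e[0]>t[0]: print("push",env.servo_line(e.tolist(),feed=.01,until_force=8))
print((np.array(env.read_tool_pos())-np.array(tcp(k,0))).round(4),env.read_ft_force(),env.read_grip_width(),env.read_time_s())
show(k,0,"pics/a_mid.png",z=7)
```

```text
descend stopped False [ 0.47539848 -0.29588683  0.07922744]
width 0.008903042058451383 force [ 1.0777268  -0.56603443 -0.69167535]
lifted 0.008719263462399188 [-0.18317608 -0.13934336 -1.19348774]
q [-0.23  0.25  1.91  0.    0.98 -2.01] [0.43313877 0.02008388 0.11951891]
to -0.02 stopped False axial now -0.0201 [-0.72208159 -0.49551611 -0.48161151]
to 0.006 stopped True axial now -0.0001 [-0.11182917 -0.57000431 -0.82688064]
0.3 [-1.5 -0.  -3.3] [-0.6  0.  -0.5] [-0.0002  0.0001 -0.0019]
0.6 [-0.6 -0.6 -0.3] [ 0.2  0.7 -1.1] [ 0.     -0.     -0.0019]
0.9 [ 1.4  5.1 -3.1] [-1.6  1.2  0.9] [ 0.0005  0.0016 -0.002 ]
1.2 [ 2.2  4.9 -2.8] [-1.5  0.7  0.3] [ 0.0013  0.0025 -0.0021]
1.5 [ 1.4  5.3 -3.2] [-1.3  1.1  0.4] [ 0.0021  0.0034 -0.0023]
1.8 [ 1.1  4.2 -1.7] [-0.2  1.5  1. ] [ 0.0027  0.0038 -0.0022]
2.1 [ 2.5  3.1 -1.8] [ 1.2  1.9 -0.2] [ 0.0029  0.0039 -0.0021]
push False
[ 0.0038  0.0039 -0.0022] [-1.33125353  2.44365653 -0.92036306] 0.008774564354414946 64.0
```

View pics/a_mid.png

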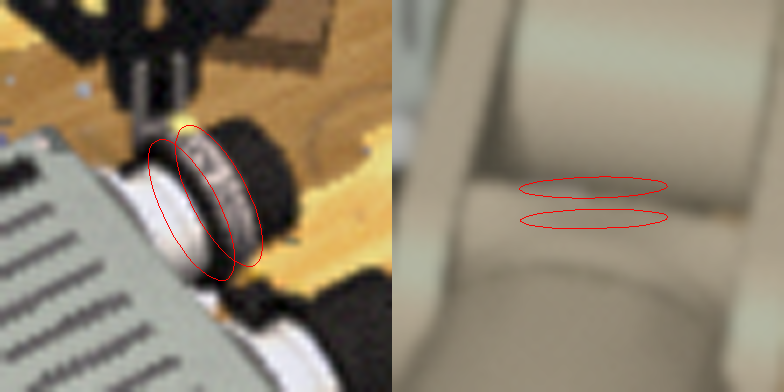

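The band sits square near the collar on cap A (crop (222,200)), behaving as on cap C. I finish turning it, release, then shut the drawer by pushing its handle with closed fingers.

Run:
```python
from h import *
k="a"
for a in(2.4,2.7,3.0,3.3,3.5,3.72):
    p=env.read_tool_pos(); env.reach(list(p),down(TY-a).tolist()); F=np.array(env.read_ft_force()); F2=relax(2)
    print(a,F.round(1),F2.round(1),(np.array(env.read_tool_pos())-np.array(tcp(k,0))).round(4),env.read_grip_width())
env.command_gripper(.024)
t=env.read_tool_pos(); env.servo_line([t[0],t[1],.24],feed=.15)
y=UY+np.pi/2
h=uw(-.126-.135,0)
env.reach([.33,-.15,.25],down(y).tolist())
env.command_gripper(.026)
env.reach([*h,.2],down(y).tolist())
print(env.servo_line([*h,.095],feed=.08,until_force=6))
env.command_gripper(0,grasp_force=40);print("bar",env.read_grip_width())
e=uw(-.122,0)
print(env.servo_line([*e,.095],feed=.08,until_force=14),env.read_ft_force())
g=np.array(env.read_tool_pos());print("moved",np.linalg.norm(g[:2]-h))
env.command_gripper(.026);t=env.read_tool_pos();env.servo_line([t[0],t[1],.25],feed=.15)
env.reach([.33,-.12,.35],down(y).tolist())
show(k,0,"pics/a_done.png",z=7)
P={n:env.read_camera(n) for n in("scene","top")}
from fit import *
for n,p in P.items():
    print(n,"handle",[(np.round(d["at"],1).tolist(),round(d["confidence"],2)) for d in env.pinpoint("drawer_handle",p)],proj(p,[[*uw(-.125,0),.114]]))
    print("clamps",[(np.round(d["at"],1).tolist(),round(d["confidence"],2)) for d in env.pinpoint("clamp_a",p)],proj(p,[[*seat("a"),.085],[*seat("c"),.085]]).round(1).tolist())
for d in env.silhouettes("sanding_block",P["top"]):
    q=fit(BLOCK,(.376,-.366,1.07),[(P["top"],d["pixels"])]);print("block",q)
print(env.read_time_s())
```

```text
2.4 [ 1.3  2.7 -1.8] [0.8 3.1 0.2] [ 0.0042  0.0039 -0.002 ] 0.008973075977442093
2.7 [ 1.2  2.3 -1.4] [0.5 2.  0.3] [ 0.0045  0.0038 -0.0019] 0.008749238741748109
3.0 [-1.  -1.7 -1.7] [-1.1 -1.5 -0.6] [ 0.0045  0.0034 -0.0019] 0.008722752348342725
3.3 [-0.6 -5.4 -2.8] [-0.8  2.4  3.3] [ 0.0044  0.0026 -0.0019] 0.00889832432503707
3.5 [ 1.3 -4.1 -2.7] [-1.1  2.2  2.9] [ 0.0043  0.0021 -0.0019] 0.0092493517294582
3.72 [-1.  -5.8 -1.7] [-1.3  0.8  0.6] [ 0.0042  0.0014 -0.002 ] 0.008842364418559701
False
bar 0.008796811028016382
True [-2.64509283  0.94439357  6.86863165]
moved 0.1336554503677859
scene handle [([217.8, 133.5], 0.77), ([261.0, 184.4], 0.39)] [[216.71666767 133.51815174]]
clamps [([272.1, 203.6], 0.69), ([306.3, 253.2], 0.56), ([292.1, 224.8], 0.27)] [[268.7, 203.6], [308.1, 249.6]]
top handle [([336.3, 192.1], 0.79), ([136.5, 194.9], 0.48)] [[336.51976395 193.6525002 ]]
clamps [([228.5, 193.0], 0.67), ([164.7, 194.8], 0.41)] [[230.3, 195.6], [169.2, 197.4]]
block (array([ 0.45613155, -0.32170274,  0.41575453]), np.float64(3.188901662826538))
block (array([ 0.38081449, -0.36856335,  1.13271489]), np.float64(0.10902383178472519))
77.85
```

View pics/a_done.png

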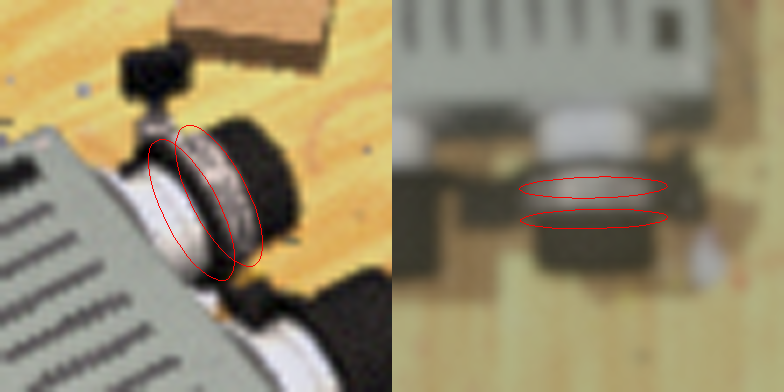

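Both bands are square at the collars, the block is about 150 mm to the side, and the handle is back at its shut position. I give the handle one firm nudge to be sure the drawer is fully shut, back off, and hand in.

Run:
```python
from h import *
y=UY+np.pi/2
s=uw(-.126-.05,0)
env.command_gripper(0)
env.reach([*s,.2],down(y).tolist())
env.servo_line([*s,.100],feed=.12)
print(env.servo_line([*uw(-.126-.008,0),.100],feed=.03,until_force=12),env.read_ft_force(),np.linalg.norm(np.array(env.read_tool_pos())[:2]-uw(-.126,0)))
env.servo_line([*s,.100],feed=.1);env.servo_line([*s,.25],feed=.15)
env.reach([.33,-.12,.35],down(y).tolist())
P={n:env.read_camera(n) for n in("scene","top")}
for n,p in P.items(): print([(np.round(d["at"],1).tolist(),round(d["confidence"],2)) for d in env.pinpoint("drawer_handle",p)])
print(env.read_time_s(),env.hand_in())
```

```text
True [-2.32621228  1.26409741  1.99196744] 0.01991299766707058
[([219.1, 135.1], 0.65), ([270.1, 206.5], 0.26)]
[([334.8, 194.6], 0.8)]
the job is handed in; nothing more can be done
83.6917 None
```

The job is handed in at 83.7 s with no verdict returned: the drawer held two clamps, now on the right and left caps with each key turned 3.72 rad clockwise, the drawer is shut, the block lies flat about 150 mm to the side, and I never went near the jar or ink bottle; the screw angles are inferred from the gripper's turn, not read directly.

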